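Dock the bead organizer in the notch of the bead board

ROBOT

A 6-joint arm with a two-finger parallel gripper is mounted at the origin on the work surface. World frame = base frame: x ahead of the robot, y to its left, z up, the work surface at z = 0. Lengths are in m, angles in degrees, forces in N, time in s.
With the tool pointing down it reaches from about 0.425 to 0.95 m from the base axis. Payload 14.7 kg.
Tool frame: the origin (TCP) lies midway between the tips of the shut fingers; the grasp point (between the pads) lies 19 mm behind it; z points along the fingers, y is the line along which they close (so a half turn about z gives the same grasp; the last joint's range is limited). The gripper opens to 85 mm and grips with 20 to 120 N. Pads are 22 mm wide; open, the fingers measure 114 mm over their backs; the gripper's body (76 mm by 85 mm) begins 54 mm behind the grasp point. The pads swing forward as they close: fully open they stand 13 mm farther back than shut.
Start: joints at [-75.378, 27.513, 91.461, -0, 61.026, -2.67], TCP at [0.193, -0.621, 0.231] pointing down, gripper open.
Joint ranges: [-157.49, 157.49], [-46.99, 117.5], [13.45, 153.17], [-89.5, 269.5], [5.16, 153.95], [-167.48, 167.48]. Speed limits (degrees/s): [108.29, 108.29, 136.94, 172.46, 172.46, 172.46].

INTERFACE

Orientations are given as [roll, pitch, yaw] about the fixed x, y, z axes, in that order (R = Rz(yaw) Ry(pitch) Rx(roll)).
In Python, from plant import get_state, capture, camera_model, finish_job gives the robot as it stands. The module is installed in compiled form; this text tells all that it offers.
- The arm moves only by the tool play_rows, never from a script. Its argument "targets" is one flat list of numbers, 5 for each row, row after row: the closure, from 0 (fully open) to 1 (shut), then the shift along the tool's x, y, z as a fraction of full scale, then the turn about the tool's z as a fraction of full scale. In form: [hand, dx, dy, dz, twist, hand, dx, dy, dz, twist, ...]. A call has 1 to 5 rows; each row shifts and turns the commanded pose from where the row before left it, along the tool's axes as they then stand; what a row does not reach is not made up. Full scale, the value 1, is 400 mm for a shift and pi/2 rad for a turn. A row lasts 1/10 s, in which the tool goes at most 50 mm and 8.59 degrees, less where a joint would pass 70% of its speed; a pose out of reach is approached as far as the arm can. A call with a number of a shift or a turn outside -1 to 1 is refused whole. A call with a gripper value outside its range is refused whole. The fingers move at their own pace and stop on an object; "newtons" is the grip in N (left out, the last holds). Time passes only in rows, so rows that do not move let the fingers close. It gives the time, the measured TCP pose, the force, the opening and the grip force at its end, in the units of the state.
- get_state(): the state, without advancing time (a new reading comes with each control period).
- capture(name): name is "scene" or "top"; returns the picture (384x512x3 uint8, red, green, blue); there is no depth.
- camera_model(name): a dict with "fx", "fy", "cx", "cy" (pixels), "k1" (the pictures are not rectified: a ray, as slopes to the right and down, at radius r is drawn at 1 + k1 r^2 times it, then the intrinsics apply), "R" (3x3) and "t" (3): a world point X has camera coordinates R X + t. Camera axes: x right, y down, z forward; pixel columns grow to the right and rows downward; lengths in m; the calibration is good to about 2 mm. A picture is of the moment at which its call begins. camera_model takes no time and is no camera call.
- finish_job(): hands the job in; it is judged then, once.
The state is a dict: "t": time; "joints": joint angles; "qvel": joint speeds; "effort": joint torques, N m; "eef_pos": TCP position; "eef_rot": TCP orientation; "ft_force": force on the tool from outside, world axes, zero at the start; "moment": the same for the moment, N m; "gripper_width": finger opening in m; "grip_force": force on a finger pad.
Only numpy, scipy, OpenCV 4.12 (cv2) and the standard library are available. Lean on these libraries where they do the work, as an engineer would, in place of code of your own. Each camera call takes 0.05 s, during which the arm holds its last target. There are 200 camera calls.

TASK

Push the olive organizer along the tabletop, without lifting or tipping it, into the notch of the L-shaped maple bead board until it sits snug in the corner: its long side flush against the board's long arm and its short end flush against the short arm. Do not grasp anything, leave the ramekin, bead jar, acrylic cube and pliers where they are, and back away when done.

Things in the scene. Friction and masses are not known exactly. Their poses are not given: they have to be found in the camera images.
- organizer: loose olive-green plastic box, lid latched shut, 90 (x) by 120 (y) by 45 (z) mm, 0.2 to 0.4 kg, plain vertical sides; origin at the centre of its underside. Starts flat on the table before the notch, x axis within 20 degrees of the board's. Docked, its origin is at (-45, +60, 0) mm in the board's frame, axes parallel.
- board: fixed L-shaped maple board, 18 mm thick. Origin on the table at the inner corner of the L; x within 9 degrees of world x. Long arm: x 0 to 75, y -100 to 220 mm; stop face x = 0 (y above 0) looks to -x, to the robot. Short arm: x -130 to 0, y -100 to 0 mm; stop face y = 0 looks to +y. The notch is the bare table at x below 0, y above 0, open to the robot and to +y.
- ramekin: loose white ceramic ramekin, 76 mm across, 45 mm high; origin at the centre of its underside; not to be moved
- jar: loose glass bead jar with brass lid, 58 mm across, 64 mm high; origin at the centre of its underside; not to be moved
- cube: loose clear acrylic cube, 70 mm, with a swing door; origin at the centre of its underside; not to be moved
- pliers: loose round-nose pliers, 113 mm long, 42 mm wide, 10 mm high, blue handles, lying on the short arm of the board; origin at the pivot, on its underside, jaws to +x; not to be moved
Things that resemble listed ones, but are neither listed nor needed, are in the scene too. What is shaped like the organizer but yellow is not meant.

How it is judged (in metres and radians):
At the end, for the whole second after the job is handed in: The organizer lies flat and at rest on the table in the notch, within 4 mm of touching both stop faces of the board and parallel to them within 0.045 rad (x of organizer in the frame of board between -0.049 and -0.04 m and y of organizer in the frame of board between 0.055 and 0.064 m and angle between the x axis of organizer and the x axis of board, either way round below 0.045 rad and height (world z) of organizer below 0.005 m and angle between organizer's own z axis and vertical below 0.05 rad and linear speed of organizer below 0.01 m/s).
It fails at once if the organizer is lifted off the table (height (world z) of organizer above 0.012 m).
It fails at once if the organizer is tipped (angle between organizer's own z axis and vertical above 0.15 rad).
It fails at once if the ramekin, jar, cube or pliers is moved by more than 12 mm (distance of any of ramekin, jar, cube, pliers from where it was at the start of the episode above 0.012 m).
It also fails if it takes over 48 s, if anything falls off the work surface, if the arm or the gripper's body presses on something with over 40 N, if the wrist force passes 120 N, or if a joint passes its speed limit or range.

## Working session

There is one attempt and no reset: what is moved stays moved. The work goes in short steps, Python scripts to look and compute and a tool call to move; the robot and the scene stay as the last step left them, time stands still between calls to the robot, and variables do not carry over. Pictures are saved under pics/ and viewed, at most 10 in all, crops included, and the job is handed in when it is done.

Besides the shell and the picture viewer there is one more tool, called after "Call:" as name(argument=value, ...) on one line, values as JSON. play_rows: Moves the arm, as the interface text tells. Its arguments: {"type":"object","properties":{"targets":{"type":"array"},"newtons":{"type":"number"}},"required":["targets"]}

```bash
mkdir -p pics
cat > h.py <<'E'
import numpy as np, cv2
from plant import get_state, capture, camera_model, finish_job
def ray(cam,uv,z):
    m=camera_model(cam); R=np.array(m["R"]);t=np.array(m["t"])
    uv=np.atleast_2d(np.array(uv,float))
    d=np.c_[(uv[:,0]-m["cx"])/m["fx"],(uv[:,1]-m["cy"])/m["fy"]]
    s=d.copy()
    for _ in range(20): s=d/(1+m["k1"]*(s**2).sum(1,keepdims=True))
    w=np.c_[s,np.ones(len(s))]@R; c=-R.T@t
    return c+w*((z-c[2])/w[:,2])[:,None]
def proj(cam,X):
    m=camera_model(cam); X=np.atleast_2d(X)@np.array(m["R"]).T+np.array(m["t"])
    s=X[:,:2]/X[:,2:]; s=s*(1+m["k1"]*(s**2).sum(1,keepdims=True))
    return s*[m["fx"],m["fy"]]+[m["cx"],m["cy"]]
E
python3 - <<'E'
from h import *
for c in("top","scene"):
    im=capture(c)[:,:,::-1]; cv2.imwrite(f"pics/{c}0.png",im); cv2.imwrite(f"pics/{c}0v.png",cv2.resize(im,(800,600),interpolation=cv2.INTER_CUBIC))
    m=camera_model(c); print(c,m["fx"],-np.array(m["R"]).T@np.array(m["t"]))
s=get_state(); print(s)
E
```

```text
top 361.9539290795783 [0.46961972 0.06201507 0.96781042]
scene 358.29372206542 [ 1.3731853  -0.26192908  0.78242844]
{'t': 0.1, 'joints': array([-7.53791075e+01,  2.75464736e+01,  9.14901873e+01, -6.27065711e-04,
        6.10262069e+01, -2.66964158e+00]), 'qvel': array([ 0.15880129, -0.12442326, -0.01873672,  0.03811494,  0.03990038,
       -0.04441559]), 'effort': array([ 1.24988976e-03, -9.52253652e+01, -4.31037891e+01, -1.26340028e-04,
        5.14188243e-03,  1.92729323e-05]), 'eef_pos': array([ 0.193118  , -0.6202618 ,  0.23073386]), 'eef_rot': array([-1.79937175e+02, -2.38055105e-03,  1.72908368e+01]), 'ft_force': array([ 0.04030832,  0.50119571, -0.53081801]), 'moment': array([-0.05772946, -0.04864311, -0.01232126]), 'grip_force': 0.0, 'gripper_width': 0.08531602070592637}
```

View pics/top0v.png

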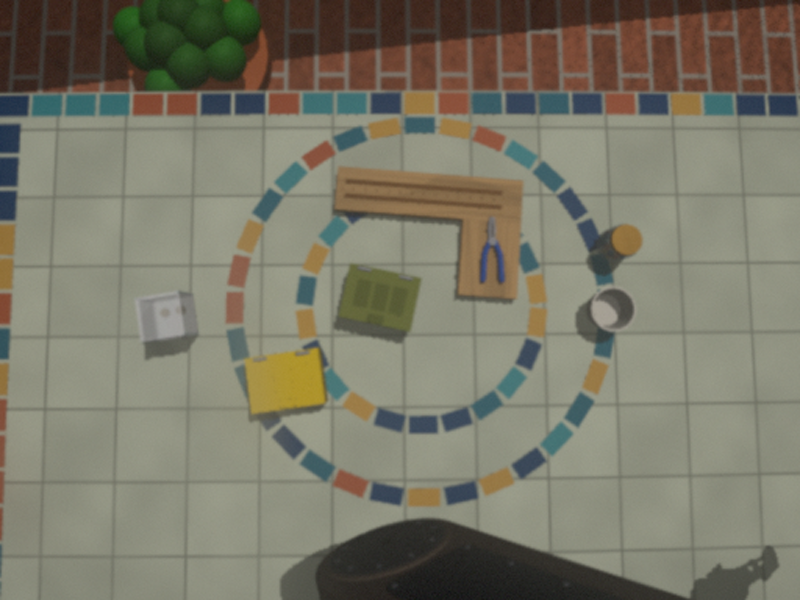

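View pics/scene0v.png

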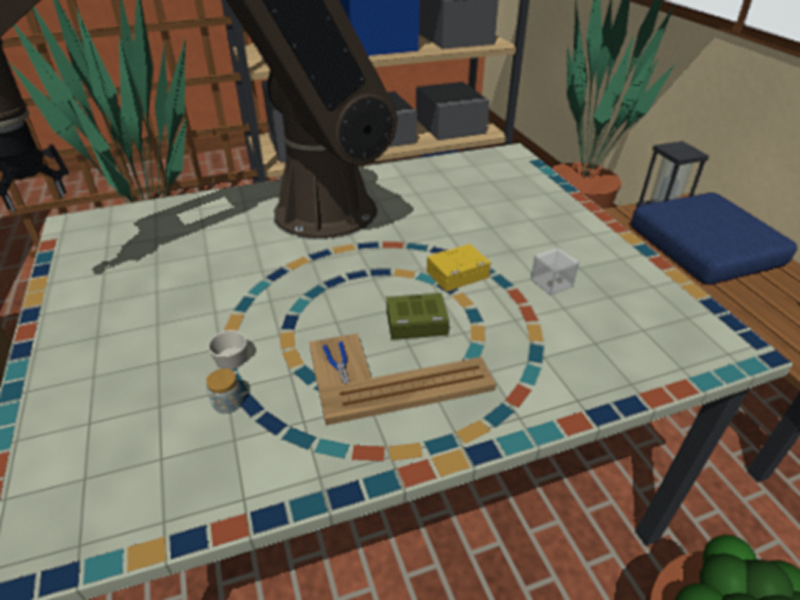

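The top view has world +x up and +y to the left. In the 800×600 view, the olive box is at (378,300), the L board's inner corner at about (462,219) and the pliers at (492,250). The jar is at (625,242), the ramekin at (612,308) and the cube at (167,316). Only two things could be taken for the organizer: the olive box at (378,300) and the yellow box at (286,381). By its colour I choose the olive one. Next I measure it and check it in a close crop.

```bash
cat >> h.py <<'E'
def mask(im,kind):
    hsv=cv2.cvtColor(im,cv2.COLOR_BGR2HSV)
    lo,hi=dict(olive=((28,90,35),(48,255,140)),maple=((8,70,60),(19,200,255)))[kind]
    m=cv2.inRange(hsv,lo,hi); m=cv2.morphologyEx(m,cv2.MORPH_CLOSE,np.ones((5,5)))
    return cv2.morphologyEx(m,cv2.MORPH_OPEN,np.ones((3,3)))
def blobs(m,a=300):
    return [c for c in cv2.findContours(m,0,cv2.CHAIN_APPROX_NONE)[0] if cv2.contourArea(c)>a]
E
python3 - <<'E'
from h import *
im=cv2.imread("pics/top0.png")
print("hsv",[cv2.cvtColor(im,cv2.COLOR_BGR2HSV)[y,x] for x,y in((242,180),(240,205),(180,245),(280,132),(305,175),(305,150),(235,125))])
for k in("olive","maple"):
    for c in blobs(mask(im,k)):
        ap=cv2.approxPolyDP(c,4,True)[:,0]
        z=.045 if k=="olive" else .018
        print(k,cv2.contourArea(c),cv2.boundingRect(c)); print(np.c_[ap,ray("top",ap,z)[:,:2].round(4)])
        cv2.drawContours(im,[c],-1,(255,0,255),1)
cr=im[90:235,190:345]; cv2.imwrite("pics/crop1.png",cv2.resize(cr,None,fx=4,fy=4,interpolation=cv2.INTER_NEAREST))
E
```

```text
hsv [array([ 32, 104, 101], dtype=uint8), array([ 33, 100,  89], dtype=uint8), array([ 24, 178, 173], dtype=uint8), array([ 16, 111, 143], dtype=uint8), array([ 17, 111, 140], dtype=uint8), array([ 16, 111, 147], dtype=uint8), array([ 15, 116, 108], dtype=uint8)]
olive 1380.0 (218, 170, 50, 41)
[[2.250e+02 1.700e+02 5.832e-01 1.167e-01]
 [2.180e+02 2.020e+02 5.013e-01 1.346e-01]
 [2.610e+02 2.100e+02 4.803e-01 2.530e-02]
 [2.670e+02 1.790e+02 5.595e-01 9.200e-03]]
maple 335.5 (338, 176, 11, 39)
[[ 3.410e+02  1.760e+02  5.690e-01 -1.889e-01]
 [ 3.380e+02  2.130e+02  4.713e-01 -1.783e-01]
 [ 3.470e+02  2.140e+02  4.684e-01 -2.021e-01]
 [ 3.480e+02  1.830e+02  5.503e-01 -2.071e-01]]
maple 437.5 (0, 144, 9, 64)
[[  0.     144.       0.6599   0.7185]
 [  0.     207.       0.4922   0.7098]
 [  5.     207.       0.4922   0.6965]
 [  8.     144.       0.6597   0.6968]]
maple 608.5 (145, 142, 23, 65)
[[163.     142.       0.6623   0.2828]
 [149.     164.       0.6036   0.3189]
 [145.     206.       0.4929   0.3276]
 [155.     205.       0.4954   0.3015]
 [159.     162.       0.6088   0.2926]

[... 2881 characters left out ...]
 68.      50.       0.9184   0.5463]
 [ 72.      39.       0.9497   0.5367]
 [ 64.      38.       0.9528   0.5589]
 [ 64.      25.       0.9902   0.5607]
 [ 48.      22.       0.9995   0.6055]
 [ 46.       9.       1.0375   0.6131]
 [ 54.       9.       1.0372   0.5908]
 [ 56.      17.       1.0137   0.584 ]
 [ 64.      10.       1.0339   0.5628]
 [ 65.      19.       1.0076   0.5588]
 [ 70.      19.       1.0074   0.5449]
 [ 70.      10.       1.0337   0.5461]
 [ 85.       0.       1.0625   0.5058]
 [ 65.       0.       1.0632   0.5615]
 [ 63.       5.       1.0485   0.5663]
 [ 52.       0.       1.0637   0.5978]
 [ 51.       7.       1.0431   0.5995]
 [ 46.       0.       1.0639   0.6146]]
```

View pics/crop1.png

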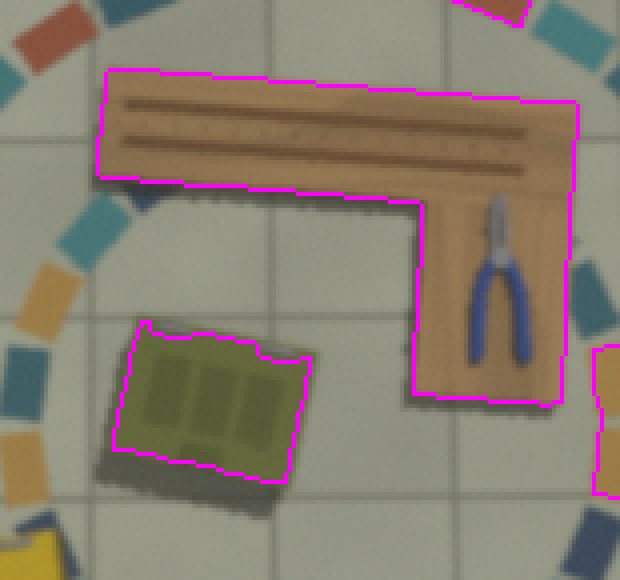

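The crop confirms the olive box, with clear edges, its latches along its upper edge and its shadow below. The maple L outline is clean and its inner corner sits at crop pixel (422,202). Next I fit lines to the edges to get both poses.

```bash
cat >> h.py <<'E'
def corners(cam,c,z,eps=4):
    """line-fitted corners of a contour, on the plane at height z"""
    ap=cv2.approxPolyDP(c,eps,True)[:,0]; P=c[:,0]; n=len(ap); L=[]
    ix=[int(np.argmin(np.abs(P-a).sum(1))) for a in ap]
    for i in range(n):
        a,b=ix[i],ix[(i+1)%n]; seg=np.r_[P[a:b],] if b>a else np.r_[P[a:],P[:b]]
        k=max(3,len(seg)//8); W=ray(cam,seg[k:-k],z)[:,:2].astype(np.float32)
        L.append(cv2.fitLine(W,cv2.DIST_HUBER,0,1e-4,1e-4).ravel())
    out=[]
    for i in range(n):
        v1,p1,v2,p2=L[i-1][:2],L[i-1][2:],L[i][:2],L[i][2:]
        s=np.linalg.solve(np.c_[v1,-v2],p2-p1); out.append(p1+s[0]*v1)
    return np.array(out)
def fit(M,W):
    best=None
    for s in range(len(M)):
        m=np.roll(M,s,0); H=(m-m.mean(0)).T@(W-W.mean(0))
        a=np.arctan2(H[0,1]-H[1,0],H[0,0]+H[1,1]); R=np.array([[np.cos(a),-np.sin(a)],[np.sin(a),np.cos(a)]])
        t=W.mean(0)-R@m.mean(0); e=np.linalg.norm(m@R.T+t-W,axis=1)
        if best is None or e.max()<best[3].max()-1e-9: best=(t,np.degrees(a),R,e)
    return best
BM=np.array([[75,220],[0,220],[0,0],[-130,0],[-130,-100],[75,-100]])/1e3
OM=np.array([[45,60],[-45,60],[-45,-60],[45,-60]])/1e3
def poses(im,show=True):
    b=[c for c in blobs(mask(im,"maple")) if len(cv2.approxPolyDP(c,4,True))==6 and 4000<cv2.contourArea(c)<7000]
    o=max(blobs(mask(im,"olive")),key=cv2.contourArea)
    r=cv2.boxPoints(cv2.minAreaRect(ray("top",o[:,0],.045)[:,:2].astype(np.float32)))
    return (fit(BM,corners("top",b[0],.018)) if b else None), r
E
python3 - <<'E'
from h import *
im=cv2.imread("pics/top0.png")
B,r=poses(im); print("board",B[0],B[1],"err",B[3].round(4))
o=max(blobs(mask(im,"olive")),key=cv2.contourArea)
C=corners("top",o,.045); O=fit(OM,C); print("org",O[0],O[1],O[3].round(4)); print(np.linalg.norm(C-np.roll(C,1,0),axis=1))
print("rect",r.mean(0),np.linalg.norm(r-np.roll(r,1,0),axis=1))
print("in board",(B[2].T@(O[0]-B[0])).round(4))
for n,p in dict(A=(-.225,.13),B=(-.12,.13)).items(): print(n,B[2]@p+B[0])
E
```

```text
board [ 0.6664766  -0.06971833] -4.587042497931944 err [0.0032 0.0002 0.0002 0.0004 0.0017 0.002 ]
org [0.52993983 0.0723974 ] -12.340614221994226 [0.0072 0.0067 0.006  0.0053]
[0.11307889 0.07799068 0.11291548 0.08117856]
rect [0.53166956 0.07192212] [0.11599467 0.0864592  0.11599466 0.08645917]
in board [-0.1475  0.1307]
A [0.45259383 0.07785932]
B [0.55725751 0.0694621 ]
```

Call:
play_rows(targets=[0, 0.11, 0.03, 0, 0.09, 0, 0.11, 0.03, 0, 0.09, 0, 0.11, 0.03, 0, 0.06, 0, 0.11, 0, 0, 0, 0, 0.11, 0, 0, 0])

```text
t: 0.6
eef_pos: [0.4178, -0.6414, 0.2308]
eef_rot: [-180.0, 0.0, -4.3]
ft_force: [-0.1, -0.4, 0.4]
gripper_width: 0.0858
grip_force: 0.0
```

Call:
play_rows(targets=[0, -0.004, -0.12, 0, 0.003, 0, -0.004, -0.12, 0, 0, 0, -0.004, -0.12, 0, 0, 0, -0.004, -0.12, 0, 0, 0, -0.004, -0.12, 0, 0])

```text
t: 1.1
eef_pos: [0.4267, -0.3996, 0.2309]
eef_rot: [-180.0, 0.0, -4.6]
ft_force: [0.5, -0.2, 0.1]
gripper_width: 0.0852
grip_force: 0.0
```

Call:
play_rows(targets=[0, -0.004, -0.12, 0, 0, 0, -0.004, -0.12, 0, 0, 0, -0.004, -0.12, 0, 0, 0, -0.004, -0.12, 0, 0, 0, -0.004, -0.12, 0, 0])

```text
t: 1.6
eef_pos: [0.4378, -0.16, 0.2312]
eef_rot: [-180.0, 0.0, -4.6]
ft_force: [0.9, -0.3, -0.3]
gripper_width: 0.0857
grip_force: 0.0
```

Call:
play_rows(targets=[0, -0.004, -0.12, 0, 0, 0, -0.004, -0.12, 0, 0, 0, -0.004, -0.12, 0, 0, 0, -0.004, -0.12, 0, 0, 0, 0, -0.12, 0, 0])

```text
t: 2.1
eef_pos: [0.4505, 0.0799, 0.2313]
eef_rot: [180.0, 0.0, -4.6]
ft_force: [0.9, -0.1, 0.3]
gripper_width: 0.0853
grip_force: 0.0
```

Call:
play_rows(targets=[0, 0, 0, 0.12, 0, 0, 0, 0, 0.12, 0, 0, 0, 0, 0.12, 0, 0, 0, 0, 0.12, 0, 0, 0, 0, 0.09, 0])

```text
t: 2.6
eef_pos: [0.45, 0.0779, 0.0009]
eef_rot: [180.0, 0.1, -4.6]
ft_force: [0.4, -0.5, -0.2]
gripper_width: 0.0854
grip_force: 0.0
```

Run:
```python
from h import *
im=capture("scene")[:,:,::-1]; cv2.imwrite("pics/s1.png",cv2.resize(im[120:280,130:390],None,fx=3,fy=3,interpolation=cv2.INTER_CUBIC))
print(get_state()["eef_pos"])
```

```text
[ 0.44789018  0.07759129 -0.00310406]
```

View pics/s1.png

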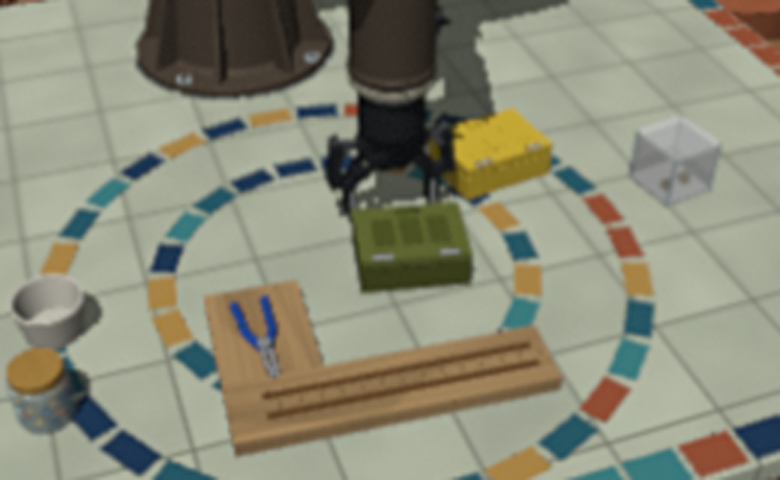

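The scene crop shows the open fingers at about (390,185), just behind the olive box at (412,247). The yellow box at (497,150) is clear. I start the first push, along board +x.

Call:
play_rows(targets=[0, 0.02, 0, -0.008, 0, 0, 0.03, 0, 0, 0, 0, 0.03, 0, 0, 0, 0, 0.03, 0, 0, 0, 0, 0.03, 0, 0, 0])

```text
t: 3.15
eef_pos: [0.5086, 0.0734, 0.0079]
eef_rot: [-180.0, -0.1, -4.6]
ft_force: [-4.2, 0.7, 2.1]
gripper_width: 0.0854
grip_force: 1.7
```

Call:
play_rows(targets=[0, 0.03, 0, 0, 0, 0, 0.03, 0, 0, 0, 0, 0.03, 0, 0, 0, 0, 0.02, 0, 0, 0, 0, 0.01, 0, 0, 0])

```text
t: 3.65
eef_pos: [0.5557, 0.0695, 0.0064]
eef_rot: [-180.0, -0.0, -4.6]
ft_force: [-3.8, -0.2, 2.5]
gripper_width: 0.085
grip_force: 1.7
```

```bash
cat > look.py <<'E'
from h import *
import sys
im=np.ascontiguousarray(capture("top")[:,:,::-1]); cv2.imwrite(f"pics/{sys.argv[1]}.png",im)
bt=np.array([.6665,-.0697]); a=np.radians(-4.587); R=np.array([[np.cos(a),-np.sin(a)],[np.sin(a),np.cos(a)]])
s=get_state(); print("tool in board",(R.T@(s["eef_pos"][:2]-bt)).round(4),s["eef_pos"][2].round(4),s["eef_rot"][2].round(2),s["ft_force"].round(1),"t",s["t"])
o=max(blobs(mask(im,"olive")),key=cv2.contourArea)
W=ray("top",o[:,0],.045)[:,:2]; r=cv2.minAreaRect(W.astype(np.float32)); p=cv2.boxPoints(r)
e=p-np.roll(p,1,0); l=e[np.argmax(np.linalg.norm(e,axis=1))]; 
print("org in board",(R.T@(np.array(r[0])-bt)).round(4),r[1],"rel deg",((np.degrees(np.arctan2(l[1],l[0]))-90+4.587+90)%180-90).round(2))
Q=(W-bt)@R; print("extents x,y",Q.min(0).round(4),Q.max(0).round(4))
E
python3 look.py t1
python3 - <<'E'
import cv2
im=cv2.imread("pics/t1.png"); cv2.imwrite("pics/t1c.png",cv2.resize(im[90:235,190:345],None,fx=4,fy=4))
E
```

```text
tool in board [-0.1213  0.1299] 0.0064 -4.59 [ 1.4  0.3 -0.1] t 3.7Traceback (most recent call last):
  File "look.py", line 6, in <module>
    o=max(blobs(mask(im,"olive")),key=cv2.contourArea)
ValueError: max() iterable argument is empty
```

View pics/t1c.png

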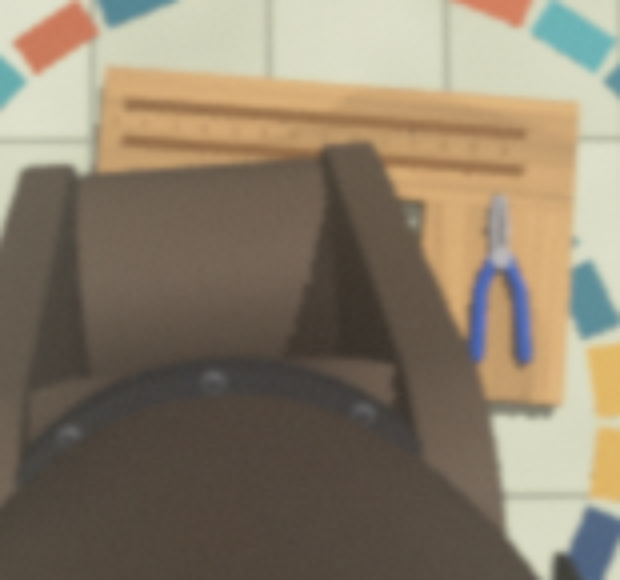

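The arm hides the box from the top camera, and the exposure has changed. I use the scene view instead.

Run:
```python
from h import *
im=np.ascontiguousarray(capture("scene")[:,:,::-1]); cv2.imwrite("pics/s2.png",im)
cv2.imwrite("pics/s2c.png",cv2.resize(im[170:280,180:340],None,fx=5,fy=5,interpolation=cv2.INTER_CUBIC))
```

```text
(no output)
```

View pics/s2c.png

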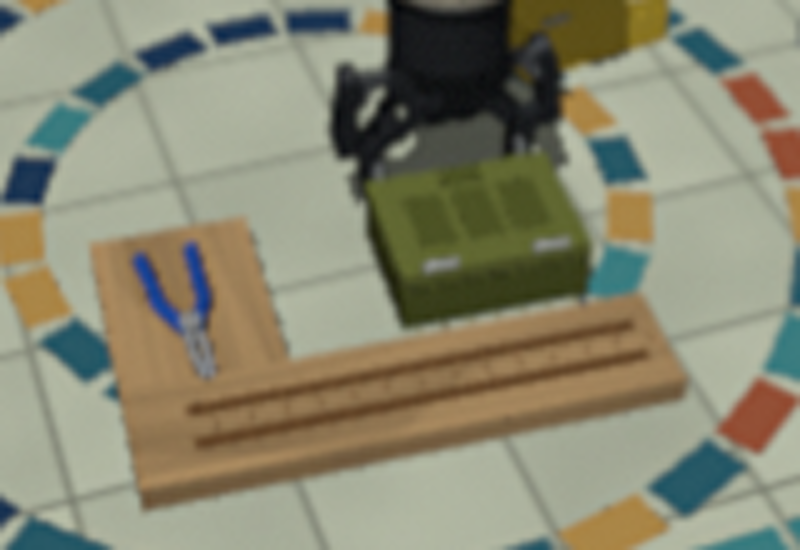

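The scene crop shows the box square to the board. Its top corners are at about (405,278), (588,240) and (368,185), with both fingers on its back face. I cast those corners onto z = 45 mm.

```bash
cat >> h.py <<'E'
bt=np.array([.6665,-.0697]); _a=np.radians(-4.587); RB=np.array([[np.cos(_a),-np.sin(_a)],[np.sin(_a),np.cos(_a)]])
def inb(W): return ((np.atleast_2d(W)[:,:2]-bt)@RB).round(4)
E
python3 - <<'E'
from h import *
f=lambda p:np.array(p)/5+[180,170]
print("box top corners (+x-y, +x+y, -x-y)",inb(ray("scene",f([(405,278),(588,240),(368,185)]),.045)))
print("board inner corner, end",inb(ray("scene",f([(288,358),(645,295)]),.018)))
s=get_state(); print(inb(s["eef_pos"]),s["eef_pos"][2])
E
```

```text
box top corners (+x-y, +x+y, -x-y) [[-0.0162  0.076 ]
 [-0.0194  0.1922]
 [-0.103   0.076 ]]
board inner corner, end [[ 0.0041 -0.0004]
 [ 0.009   0.2208]]
[[-0.1218  0.13  ]] 0.006400744571906789
```

Call:
play_rows(targets=[0, 0.01, 0, 0, 0, 0, 0.01, 0, 0, 0, 0, 0.01, 0, 0, 0, 0, 0.005, 0, 0, 0, 0, 0, 0, 0, 0])

```text
t: 4.25
eef_pos: [0.5691, 0.0685, 0.0065]
eef_rot: [-180.0, -0.0, -4.6]
ft_force: [-0.1, -0.1, -0.5]
gripper_width: 0.0854
grip_force: 0.0
```

Call:
play_rows(targets=[0, 0.005, 0, 0, 0, 0, 0.005, 0, 0, 0])

```text
t: 4.45
eef_pos: [0.5723, 0.0682, 0.0065]
eef_rot: [180.0, 0.0, -4.6]
ft_force: [-1.4, 0.7, 0.6]
gripper_width: 0.0854
grip_force: 1.1
```

Call:
play_rows(targets=[0, 0.005, 0, 0, 0])

```text
t: 4.55
eef_pos: [0.5747, 0.068, 0.0065]
eef_rot: [180.0, 0.0, -4.6]
ft_force: [-1.9, 0.3, 0.9]
gripper_width: 0.085
grip_force: 0.9
```

Call:
play_rows(targets=[0, 0.005, 0, 0, 0])

```text
t: 4.65
eef_pos: [0.5768, 0.0679, 0.0065]
eef_rot: [180.0, 0.0, -4.6]
ft_force: [-2.3, 0.4, 1.8]
gripper_width: 0.0853
grip_force: 1.2
```

Call:
play_rows(targets=[0, 0.004, 0, 0, 0])

```text
t: 4.75
eef_pos: [0.5782, 0.0677, 0.0065]
eef_rot: [180.0, 0.0, -4.6]
ft_force: [-12.4, 3.3, 6.8]
gripper_width: 0.0854
grip_force: 5.8
```

Call:
play_rows(targets=[0, 0.003, 0, 0, 0, 0, 0, 0, 0, 0])

```text
t: 4.95
eef_pos: [0.5781, 0.0677, 0.0064]
eef_rot: [180.0, 0.1, -4.6]
ft_force: [-8.8, 1.8, 6.3]
gripper_width: 0.0855
grip_force: 4.5
```

The box stopped hard against the long arm: the force went from 2 to 12 N. I back off, lift, and turn to push along board −y.

Call:
play_rows(targets=[0, -0.07, 0, 0, 0, 0, -0.02, 0, -0.06, 0, 0, 0, 0, -0.12, 0, 0, 0, 0, -0.12, 0, 0.42, 0.1, -0.12, 0, -0.05])

```text
t: 5.45
eef_pos: [0.5795, 0.1043, 0.1335]
eef_rot: [-180.0, -0.4, -0.2]
ft_force: [1.4, -1.0, 0.2]
gripper_width: 0.073
grip_force: 0.0
```

Call:
play_rows(targets=[0.42, 0.1, -0.1, 0, -0.09, 0.42, 0.04, -0.05, 0, -0.09, 0.42, 0, 0, 0, -0.09, 0.42, 0, 0, 0, -0.09, 0.42, 0, 0, 0, -0.09])

```text
t: 5.95
eef_pos: [0.6273, 0.164, 0.1264]
eef_rot: [180.0, -0.0, 40.8]
ft_force: [-0.6, 0.3, 0.4]
gripper_width: 0.0496
grip_force: 0.0
```

Call:
play_rows(targets=[0.42, 0, 0, 0, -0.09, 0.42, 0, 0, 0, -0.09, 0.42, 0, 0, 0, -0.09, 0.42, 0, 0, 0, -0.09, 0.42, 0, 0, 0, -0.09])

```text
t: 6.45
eef_pos: [0.6274, 0.1636, 0.1266]
eef_rot: [180.0, -0.0, 81.3]
ft_force: [0.5, 0.3, -0.1]
gripper_width: 0.0495
grip_force: 0.0
```

Call:
play_rows(targets=[0.42, 0, 0, 0, -0.05, 0.42, 0, 0, 0, 0])

```text
t: 6.65
eef_pos: [0.6273, 0.1636, 0.1266]
eef_rot: [180.0, -0.0, 85.5]
ft_force: [0.1, -0.7, 0.6]
gripper_width: 0.0496
grip_force: 0.0
```

Run:
```python
from h import *
im=np.ascontiguousarray(capture("scene")[:,:,::-1]); cv2.imwrite("pics/s3.png",im)
cv2.imwrite("pics/s3c.png",cv2.resize(im[130:290,170:370],None,fx=3.75,fy=3.75,interpolation=cv2.INTER_CUBIC))
s=get_state(); print(inb(s["eef_pos"]),s["eef_pos"][2],s["eef_rot"],s["gripper_width"],s["t"])
```

```text
[[-0.0578  0.2294]] 0.1265632612254155 [ 1.79972401e+02 -7.30330766e-03  8.53129759e+01] 0.049653984981640066 6.7
```

View pics/s3c.png

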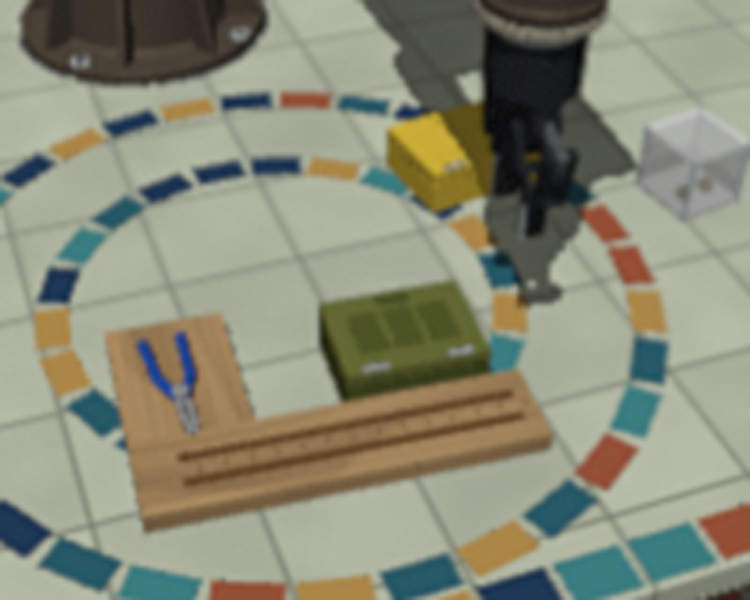

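The box sits against the long arm, with its top spanning (320,305) to (490,350) in the crop. The tool is clear on the +y side. I go down and push along −y.

Call:
play_rows(targets=[0.42, 0, 0.03, 0.11, 0, 0.42, 0, 0, 0.11, 0, 0.42, 0, 0, 0.07, 0, 0.42, -0.02, 0, 0, 0, 0.42, -0.02, 0, 0, 0])

```text
t: 7.2
eef_pos: [0.6377, 0.1462, 0.0108]
eef_rot: [-180.0, 0.0, 85.4]
ft_force: [-0.2, -0.3, 0.3]
gripper_width: 0.0496
grip_force: 0.0
```

Call:
play_rows(targets=[0.42, -0.02, 0, 0, 0, 0.42, -0.025, 0, 0, 0, 0.42, -0.025, 0, 0, 0, 0.42, -0.025, 0, 0, 0, 0.42, -0.025, 0, 0, 0])

```text
t: 7.7
eef_pos: [0.6341, 0.098, 0.0111]
eef_rot: [179.9, -0.0, 85.4]
ft_force: [-0.5, 3.5, 3.5]
gripper_width: 0.0496
grip_force: 1.7
```

Call:
play_rows(targets=[0.42, -0.02, 0, 0, 0, 0.42, -0.015, 0, 0, 0, 0.42, -0.01, 0, 0, 0, 0.42, 0, 0, 0, 0])

```text
t: 8.1
eef_pos: [0.6321, 0.0803, 0.0103]
eef_rot: [-180.0, 0.0, 85.4]
ft_force: [-0.4, -0.1, 0.2]
gripper_width: 0.0495
grip_force: 0.0
```

Run:
```python
from h import *
im=np.ascontiguousarray(capture("scene")[:,:,::-1]); cv2.imwrite("pics/s4.png",im)
cv2.imwrite("pics/s4c.png",cv2.resize(im[170:280,180:340],None,fx=5,fy=5,interpolation=cv2.INTER_CUBIC))
s=get_state(); print(inb(s["eef_pos"]),s["eef_pos"][2],s["eef_rot"],s["ft_force"],s["t"])
```

```text
[[-0.0463  0.147 ]] 0.010246453400826503 [-1.79962627e+02  1.55319512e-02  8.54070554e+01] [ 0.55057598  0.16532375 -0.68371209] 8.15
```

View pics/s4c.png

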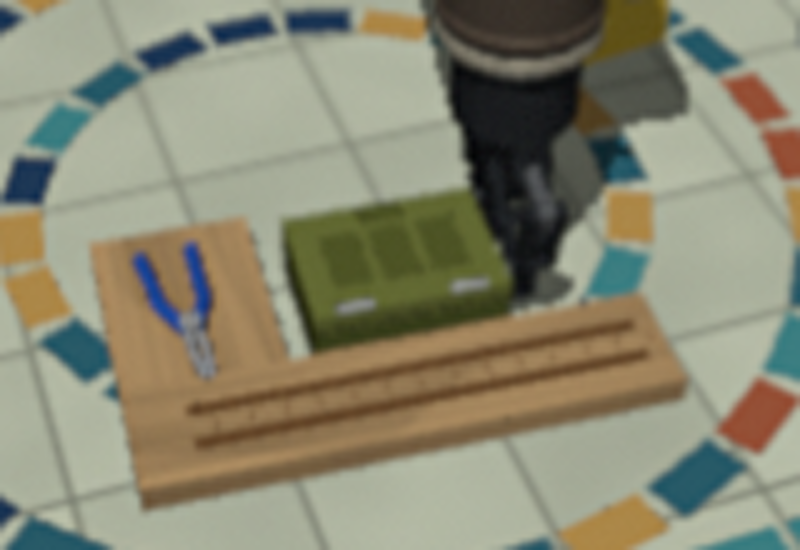

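The crop shows the box still along the long arm, with a gap of about 15 to 18 mm to the short arm, between (255,240) and (285,240). I keep pushing in smaller steps until the force jumps.

Call:
play_rows(targets=[0.42, -0.01, 0, 0, 0, 0.42, -0.01, 0, 0, 0, 0.42, -0.01, 0, 0, 0, 0.42, -0.005, 0, 0, 0])

```text
t: 8.55
eef_pos: [0.6311, 0.0665, 0.0104]
eef_rot: [-180.0, 0.0, 85.4]
ft_force: [-0.1, 0.8, -1.0]
gripper_width: 0.0494
grip_force: 0.5
```

Call:
play_rows(targets=[0.42, -0.004, 0, 0, 0])

```text
t: 8.65
eef_pos: [0.6311, 0.0651, 0.0105]
eef_rot: [-180.0, 0.0, 85.4]
ft_force: [-0.3, 1.3, -0.5]
gripper_width: 0.0495
grip_force: 0.6
```

Call:
play_rows(targets=[0.42, -0.004, 0, 0, 0])

```text
t: 8.75
eef_pos: [0.631, 0.0636, 0.0105]
eef_rot: [180.0, -0.0, 85.4]
ft_force: [2.7, 11.7, -0.6]
gripper_width: 0.0495
grip_force: 6.7
```

The force jumped at tool y of about 0.130, where I expected the short-arm contact. I back away and check.

Call:
play_rows(targets=[0.42, -0.001, 0, 0, 0, 0.42, 0.03, 0, 0, 0, 0.42, 0.07, 0, 0, 0, 0.42, 0, 0, -0.1, 0, 0.42, 0, 0, -0.1, 0])

```text
t: 9.25
eef_pos: [0.6331, 0.1046, 0.0903]
eef_rot: [-179.8, 0.0, 85.5]
ft_force: [0.4, -0.1, 0.1]
gripper_width: 0.0497
grip_force: 0.0
```

Call:
play_rows(targets=[0.42, 0.12, -0.08, -0.1, 0, 0.42, 0.12, -0.1, 0, 0, 0.42, 0.12, -0.1, 0, 0, 0.42, 0.1, -0.05, 0, 0, 0.42, 0.1, 0, 0, 0])

```text
t: 9.75
eef_pos: [0.5398, 0.3041, 0.1193]
eef_rot: [-179.9, 0.0, 85.5]
ft_force: [0.8, -0.3, 0.0]
gripper_width: 0.0493
grip_force: 0.0
```

Run:
```python
from h import *
for c in("top","scene"):
    im=np.ascontiguousarray(capture(c)[:,:,::-1]); cv2.imwrite(f"pics/{c}5.png",im)
    if c=="top":
        B,r=poses(im); print(B and (B[0],B[1],B[3]))
        print("rect corners board",inb(r)," ctr",inb(r.mean(0)))
        a=im[90:235,190:345]
    else: b=im[170:280,180:340]
cv2.imwrite("pics/fin.png",np.hstack([cv2.resize(a,(400,374),interpolation=cv2.INTER_CUBIC),cv2.resize(b,(400,374),interpolation=cv2.INTER_CUBIC)]))
s=get_state(); print(s["eef_pos"],s["t"])
```

```text
(array([ 0.66844866, -0.07158748]), np.float64(-4.017062228120249), array([0.00133708, 0.00468704, 0.01464849, 0.00265747, 0.00439044,
       0.0044389 ]))
rect corners board [[-0.0908  0.002 ]
 [-0.0023  0.0014]
 [-0.0016  0.1181]
 [-0.0901  0.1187]]  ctr [[-0.0462  0.06  ]]
[0.54274111 0.30737696 0.11950591] 9.85
```

View pics/fin.png

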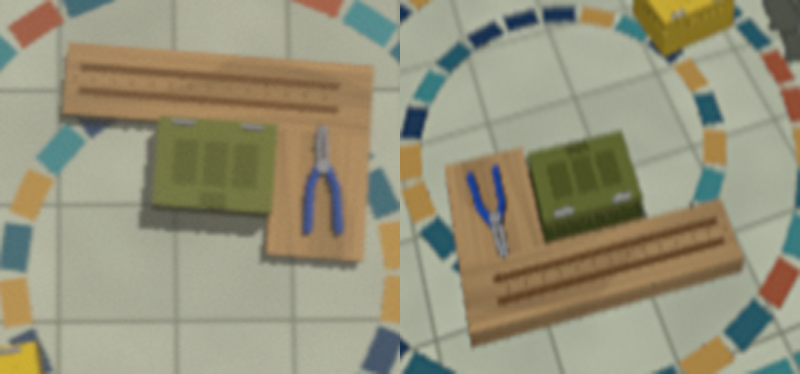

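Both views show the box snug in the corner. In the board frame its centre measures (−46, 60) mm and it is within 0.4° of parallel. The pliers and the other objects are undisturbed and the arm is clear.

Call:
play_rows(targets=[0.42, 0, 0, 0, 0, 0.42, 0, 0, 0, 0])

```text
t: 10.05
eef_pos: [0.5427, 0.3018, 0.1189]
eef_rot: [-180.0, 0.0, 85.4]
ft_force: [1.0, -0.7, -0.2]
gripper_width: 0.0493
grip_force: 0.0
```

```bash
python3 -c "
from plant import finish_job
print(finish_job())"
```

```text
the job is handed in; nothing more can be done
None
```

The olive organizer was pushed snug into the board's corner, measured at (−46, 60) mm in the board frame and about 0.4° off parallel; the arm backed away and the job was handed in at about 10 s, with no verdict returned.

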